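Load a test panel under the leaf spring of a gloss reader

TASK

Load the steel test panel into the gloss reader: with a fingertip press the panel down on its sprung platen and, keeping it pressed down, slide it under the leaf spring until its front edge is fully home against the stop, then take the finger away so that the spring holds it there. Do not pick the panel up, and leave the other things on the bench where they are.

Things in the scene. Friction and masses are not known exactly. Their poses are not given: they have to be found in the camera images.
- stage: bench gloss reader fixed to the table: aluminium base 300 x 110 mm (x = -125 to +175 mm), sprung black platen in the middle, beige instrument body at the far end (x = 100 to 175 mm, 60 mm high). Origin on the table top, z up, x the loading direction (towards the instrument body), y across. Side guides' inner faces at y = +-37 mm, 12 mm thick, tops 23.5 mm above the table, x = -125 to +75 mm
- platen_top (a point): middle of the platen's top face when up (stage x = -21.5 mm, 22 mm above the table); moves down with the platen; axes as the stage. The platen is slippery black plastic, 187 x 66 mm, stays level, and lies between the side guides
- stop (a point): point on the stop, an upright aluminium face across the far end of the lane, on the middle line 22 mm above the table (stage x = 75 mm); the face is 5 to 32 mm above the table; axes as the stage
- lip (a point): middle of the free, turned-up end of the forked leaf spring, underside, at rest (stage x = 22 mm, 20.5 mm above the table); fixed to the stage, does not follow the leaf; axes as the stage
- head (a point): tip of the black optical nose of the reading head, on the middle line over the lane (stage x = 60 mm, 34 mm above the table). Its beige arm, 22 mm wide, runs back to the instrument body, top 60 mm above the table, nearest part at stage x = 50 mm
- panel: plain grit-blasted steel test panel 100 x 70 x 3 mm (length along its x), 0.17 kg, flat on the raised platen between the guides (2 mm play each side), front (+x) edge 6 to 40 mm short of the lip. Origin: centre of its underside, 22 mm above the table at the start. Fully home its origin is at stage x = 25 mm. Fingers grip its rough face well (friction about 1); platen, guides and leaf are slippery (0.12)
- platen (a joint): how far the sprung platen is pressed down, m: 0 up, 0.010 fully down on its stops. Pushing down on the panel takes about 7 N to start and 11 N at the bottom. The panel's front edge passes below the lip from about 0.005, easily when pressed close to the bottom. When the finger is lifted the platen rises and clamps a panel lying under the leaf, at about 0.004
- leaf (a joint): angle of the leaf spring about its root at the top of the stop, rad: 0 at rest, grows as its two tines (10 mm wide, at y = +-20 mm) are raised, 0.024 per mm at the bend. The bend is at stage x = 40 mm, 13.5 mm above the table at rest; towards -x the tines turn up to the lip. 1.5 N at the bend begins to lift it, 1 N more per mm. With a panel clamped home: about 0.17
- clip: black spring-steel binder clip with a wire handle, 32 x 45 x 17 mm, lying near the reader; origin under its middle
- forceps: gilt surgical forceps with ring handles, 145 x 50 x 7 mm, lying beside the reader; origin under its middle
- dish: clear plastic weighing dish, 80 mm across, 14 mm high; origin under its centre
- strip: narrow copper strip 90 x 20 x 4 mm lying beside the reader; origin under its middle
- beaker: empty glass beaker, 72 mm across, 95 mm high; origin under its centre
- reagent: amber glass reagent bottle, 68 mm across, 150 mm high; origin under its centre
- polish_jar: white plastic jar, 60 mm across, 70 mm high; origin under its centre
There are look-alikes about, which are no part of the job. Of the things like the panel, leave any that is brown, red or yellow; of the rest the larger one is meant.

How it is judged:
On the way:
1. a finger presses the panel down while its front edge is under the leaf spring, short of the stop (value of joint platen above 0.0048 m and contact force between the fingers and panel above 2 N and x of panel in the frame of stage between -0.015 and 0.02 m and z of panel in the frame of stage below 0.0185 m and value of joint leaf above 0.02 rad), for 0.1 s.
At the end, for the whole second after the job is handed in: the panel lies flat under the leaf spring with its front edge within 3 mm of the stop, square to it, clamped between the leaf and the sprung platen (platen 2 to 7.5 mm down, leaf raised), at rest and untouched (x of panel in the frame of stage between 0.022 and 0.0275 m and angle between the x axis of panel and the x axis of stage, either way round below 0.04 rad and z of panel in the frame of stage between 0.014 and 0.0198 m and value of joint leaf above 0.1 rad and value of joint platen between 0.002 and 0.0075 m and linear speed of panel below 0.01 m/s).
It fails at once if the panel is lifted or tipped out of its guides (z of panel in the frame of stage above 0.034 m or angle between panel's own z axis and vertical above 0.2 rad).
It fails at once if another thing on the bench is moved by more than 20 mm (distance of any of clip, forceps, dish, strip, beaker, reagent, polish_jar from where it was at the start of the episode above 0.02 m).
It also fails if it takes over 48 s, if anything falls off the work surface, if the arm or the gripper's body presses on something with over 40 N, if the wrist force passes 120 N, or if a joint passes its speed limit or range.

ROBOT

A 6-joint arm with a two-finger parallel gripper is mounted at the origin on the work surface. World frame = base frame: x ahead of the robot, y to its left, z up, the work surface at z = 0. Lengths are in m, angles in rad, forces in N, time in s.
With the tool pointing down it reaches from about 0.375 to 0.9 m from the base axis. Payload 3.1 kg.
Tool frame: the origin (TCP) lies midway between the tips of the shut fingers; the grasp point (between the pads) lies r.grasp_offset behind it (r.grasp_offset is the distance from the TCP to the grasp point, in m); z points along the fingers, y is the line along which they close (so a half turn about z gives the same grasp; the last joint's range is limited). The gripper opens to 87 mm and grips with 3 to 60 N. Pads are 19 mm wide; open, the fingers measure 117 mm over their backs; the gripper's body (75 mm by 190 mm) begins 51 mm behind the grasp point.
Start: joints at [1.085, 0.527, 1.433, -0, 1.181, -0.178], TCP at [0.189, 0.596, 0.223] pointing down, gripper open.
Joint ranges: [-3.08, 3.08], [-0.75, 2.2], [0.22, 2.44], [-1.43, 4.57], [0, 2.65], [-2.85, 2.85]. Speed limits (rad/s): [2.79, 2.79, 3.14, 3.14, 3.14, 3.14].

INTERFACE

Orientations are given as a rotation vector (axis times angle).
In Python, from bench import r gives the robot as it stands.
- The arm moves only by the tool carry_out, never from a script. Its arguments are lists of equal length, an entry for each row: "travel": the shift along the tool's x, y, z in m, a list of three; "twist": the turn, a rotation vector about the tool's x, y, z in rad, a list of three; "grip": the finger opening in m, from 0 to 0.087. In form: {"travel": [[dx, dy, dz], ...], "twist": [[rx, ry, rz], ...], "grip": [grip, ...]}. A call has 1 to 10 rows; each row shifts and turns the commanded pose from where the row before left it, along the tool's axes as they then stand; what a row does not reach is not made up. A row lasts 1/10 s, in which the tool goes at most 50 mm and 8.59 degrees, less where a joint would pass 70% of its speed; a pose out of reach is approached as far as the arm can. A call is refused whole if a number of a shift passes 0.05 or a number of a turn 0.15, either way. A call with a gripper value outside its range is refused whole. The fingers move at their own pace and stop on an object; "newtons" is the grip in N (left out, the last holds). Time passes only in rows, so rows that do not move let the fingers close. It gives the time, the measured TCP pose, the force, the opening and the grip force at its end, in the units of the state.
- r.sense(): the state, without advancing time (a new reading comes with each control period).
- r.capture(name): name is "scene" or "top" or "wrist"; returns (picture, depth): 420x560x3 uint8, blue, green, red; 420x560 float32, m along the optical axis (not along the pixel's ray), 0 where there is no reading.
- r.calibration(name): a dict with "fx", "fy", "cx", "cy" (pixels), "world_from_camera" (4x4, takes a point from camera to world coordinates). Camera axes: x right, y down, z forward; pixel columns grow to the right and rows downward; lengths in m; the calibration is good to about 2 mm. A picture is of the moment at which its call begins: read the wrist's pose just before it. calibration takes no time and is no camera call; for the wrist camera it gives the pose at the moment of the call.
- r.job_done(): hands the job in; it is judged then, once.
The state is a dict: "time": time; "joint_positions": joint angles; "qd": joint speeds; "joint_torque": joint torques, N m; "tool_pos": TCP position; "ee_rot": TCP orientation; "force": force on the tool from outside, world axes, zero at the start; "torque": the same for the moment, N m; "finger_gap": finger opening in m; "finger_force": force on a finger pad.
Only numpy, scipy, OpenCV 4.12 (cv2) and the standard library are available. Lean on these libraries where they do the work, as an engineer would, in place of code of your own. Each camera call takes 0.05 s, during which the arm holds its last target. There are 200 camera calls.

## Working session

There is one attempt and no reset: what is moved stays moved. The work goes in short steps, Python scripts to look and compute and a tool call to move; the robot and the scene stay as the last step left them, time stands still between calls to the robot, and variables do not carry over. Pictures are saved under pics/ and viewed, at most 10 in all, crops included, and the job is handed in when it is done.

Besides the shell and the picture viewer there is one more tool, called as a command line: name --argument value ..., lists and objects as JSON in quotes. carry_out: Moves the arm, as the interface text tells. Its arguments: {"type":"object","properties":{"travel":{"type":"array","items":{"type":"array","items":{"type":"number"}}},"twist":{"type":"array","items":{"type":"array","items":{"type":"number"}}},"grip":{"type":"array","items":{"type":"number"}},"newtons":{"type":"number"}},"required":["travel","twist","grip"]}

```bash
ls; mkdir -p pics; python3 - <<'E'
from bench import r
import cv2,numpy as np
for n in ("scene","top"):
    p,d=r.capture(n); cv2.imwrite(f"pics/{n}0.png",p); np.save(f"{n}0.npy",d)
    c=r.calibration(n); print(n,c["fx"],c["cx"],c["cy"],np.round(c["world_from_camera"],3).tolist())
s=r.sense(); print(s["tool_pos"],s["ee_rot"],s["force"],r.grasp_offset,s["time"])
E
```

```text
pics
scene 428.7718879982278 282.9492981425154 209.49670542139572 [[-0.002, 0.673, -0.739, 1.283], [1.0, -0.003, -0.005, 0.004], [-0.005, -0.739, -0.673, 0.759], [0.0, 0.0, 0.0, 1.0]]
top 439.1939083666387 281.42844974737756 211.93085490772998 [[0.01, -0.99, 0.143, 0.376], [-1.0, -0.009, 0.008, -0.033], [-0.007, -0.143, -0.99, 1.19], [0.0, 0.0, 0.0, 1.0]]
[0.1884282  0.5952262  0.22167381] [-4.79927238e-01 -3.10408105e+00  2.90477533e-03] [ 0.03352201 -0.82521946  0.95287915] 0.0187 0.1
```

View pics/scene0.png

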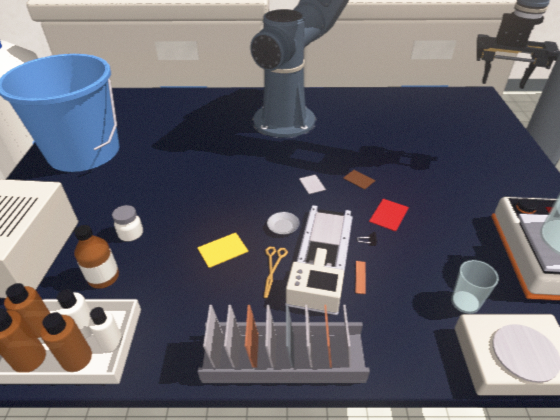

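View pics/top0.png

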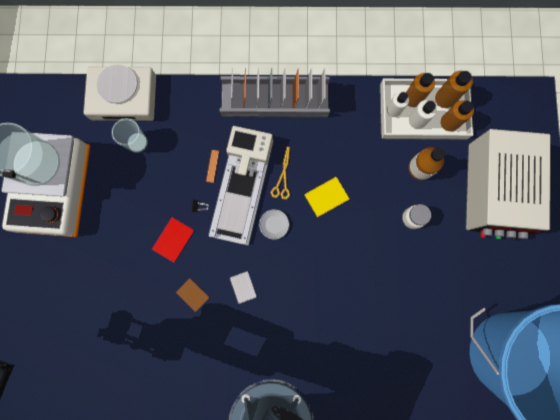

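The top view shows these candidates: the panel in the reader (233,207), red (173,240), brown (192,294), yellow (327,197), a small pale plate (243,287) and the plates in the rack (275,92). The panel in the reader is the larger of the uncoloured ones lying on the platen, so I choose it and check it in a crop.

```bash
python3 - <<'E'
import cv2
p=cv2.imread("pics/top0.png")[115:255,190:310]; a=cv2.resize(p,None,fx=4,fy=4,interpolation=cv2.INTER_CUBIC)
cv2.imwrite("pics/c1.png",a)
E
```

```text
(no output)
```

View pics/c1.png

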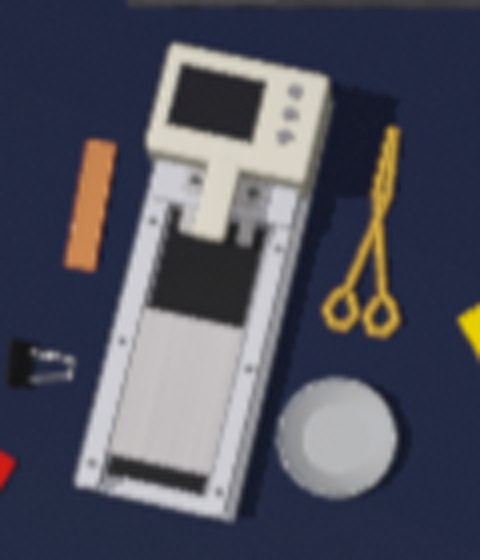

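The crop confirms a plain grey panel in the lane. Its front edge runs (142,310)-(244,326) and its rear edge (108,457)-(208,477), with black platen visible at both ends.

```bash
cat > h.py <<'E'
import numpy as np, cv2
from bench import r
def ray(c,uv,z):
    uv=np.atleast_2d(uv).astype(float); T=np.array(c["world_from_camera"])
    d=np.c_[(uv[:,0]-c["cx"])/c["fx"],(uv[:,1]-c["cy"])/c["fy"],np.ones(len(uv))]@T[:3,:3].T
    o=T[:3,3]; return o+d*((z-o[2])/d[:,2])[:,None]
E
python3 - <<'E'
from h import *
c=r.calibration("top")
f=lambda q:np.array(q)/4.+[190,115]-.375
P=ray(c,f([(142,310),(244,326),(108,457),(208,477)]),.025)
print(P.round(4).tolist()); print("centre",P.mean(0),"len",np.linalg.norm(P[0]-P[2]),np.linalg.norm(P[1]-P[3]),"wid",np.linalg.norm(P[0]-P[1]))
a=P[:2].mean(0)-P[2:].mean(0); print("heading",np.arctan2(a[1],a[0]))
B=ray(c,f([(76,487),(236,520)]),.02); print("near end",B, np.linalg.norm(B[0]-B[1]))
G=ray(c,f([(122,342),(92,463),(153,220),(250,369),(219,491),(278,250)]),.0235)
for i,j in((1,2),(4,5)):
    a=G[j]-G[i]; print("screws heading",np.arctan2(a[1],a[0]))
print(G.round(4).tolist())
d=np.load("top0.npy"); cc=f([(175,390)])[0].astype(int); print(cc, c["world_from_camera"][2][3], d[cc[1],cc[0]])
w=r.calibration("wrist"); s=r.sense()
from scipy.spatial.transform import Rotation as R
Rt=R.from_rotvec(s["ee_rot"]).as_matrix(); T=np.array(w["world_from_camera"]); print("cam in tool",(Rt.T@(T[:3,3]-s["tool_pos"])).round(3),(Rt.T@T[:3,:3]).round(2).tolist(),w["fx"]);print(Rt.round(3))
E
```

```text
[[0.5968, 0.1293, 0.025], [0.5864, 0.0602, 0.025], [0.4969, 0.1492, 0.025], [0.4841, 0.0821, 0.025]]
centre [0.54103399 0.10517955 0.025     ] len 0.10187306417226691 0.10463275738777036 wid 0.06989135189865632
heading -0.2039883146283003
near end [[0.4770412  0.17073133 0.02      ]
 [0.45600141 0.06327959 0.02      ]] 0.1094922343035534
screws heading -0.21411746511687185
screws heading -0.21849156392440822
[[0.575, 0.1424, 0.0235], [0.4929, 0.16, 0.0235], [0.6595, 0.1238, 0.0235], [0.5573, 0.0557, 0.0235], [0.475, 0.0747, 0.0235], [0.6393, 0.0382, 0.0235]]
[233 212] 1.190243677266522 1.177299
cam in tool [ 0.076  0.    -0.162] [[0.0, -0.96, -0.28], [1.0, 0.0, -0.0], [0.0, -0.28, 0.96]] 347.19523131297086
[[-0.953  0.302 -0.001]
 [ 0.302  0.953 -0.002]
 [ 0.    -0.002 -1.   ]]
```

carry_out --travel '[[-0.035,-0.0285,0],[-0.035,-0.0285,0],[-0.035,-0.0285,0],[-0.035,-0.0285,0],[-0.035,-0.0285,0],[-0.035,-0.0285,0],[-0.035,-0.0285,0],[-0.035,-0.0285,0],[-0.035,-0.0285,0],[-0.035,-0.0285,0]]' --twist '[[0,0,0],[0,0,0],[0,0,0],[0,0,0],[0,0,0],[0,0,0],[0,0,0],[0,0,0],[0,0,0],[0,0,0]]' --grip '[0,0,0,0,0,0,0,0,0,0]'

```text
time: 1.1
tool_pos: [0.4368, 0.2167, 0.2224]
ee_rot: [-0.48, -3.104, 0.0]
force: [0.2, 1.1, -0.5]
finger_gap: 0.0148
finger_force: 0.0
```

carry_out --travel '[[-0.035,-0.028,0],[-0.035,-0.028,0],[-0.034,-0.027,0],[0,0,0],[0,0,0]]' --twist '[[0,0,0],[0,0,0],[0,0,0],[0,0,-0.095],[0,0,0]]' --grip '[0,0,0,0,0]'

```text
time: 1.6
tool_pos: [0.5107, 0.1066, 0.222]
ee_rot: [-0.336, -3.122, -0.0]
force: [-0.6, 0.1, -0.1]
finger_gap: 0.0003
finger_force: 0.0
```

```bash
python3 - <<'E'
from h import *
from scipy.spatial.transform import Rotation as R
s=r.sense(); c=r.calibration("wrist"); p,d=r.capture("wrist"); cv2.imwrite("pics/w1.png",p); np.save("w1.npy",d)
import pickle; pickle.dump(c,open("w1.pkl","wb"))
print(s["tool_pos"],R.from_rotvec(s["ee_rot"]).as_matrix().round(4).tolist(),s["force"],s["time"])
E
```

```text
[0.51069963 0.10658376 0.22204385] [[-0.977, 0.213, -0.0011], [0.213, 0.977, 0.0002], [0.0011, -0.0001, -1.0]] [-0.63509219  0.0826932  -0.05751748] 1.6
```

View pics/w1.png

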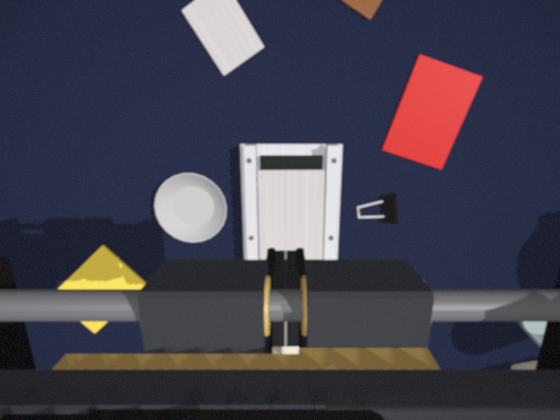

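The wrist view shows the near end of the reader: base end at row about 144, panel rear edge at row about 170, columns 257-324. The lane is nearly upright in the picture, and the fingers (265-305, 250) hide the rest.

```bash
python3 - <<'E'
from h import *
import pickle
c=pickle.load(open("w1.pkl","rb")); g=cv2.imread("pics/w1.png").mean(2)
rows={}
for u in (262,275,290,305,320):
    q=np.gradient(cv2.GaussianBlur(g[130:190,u-2:u+3].mean(1).reshape(-1,1),(1,5),0).ravel())
    k=np.argsort(-abs(q))[:8]; print(u,sorted((int(i)+130,int(q[i])) for i in k))
for v in (190,205,220,235):
    q=np.gradient(g[v-2:v+3,235:350].mean(0)); k=np.argsort(-abs(q))[:14]; print(v,sorted((int(i)+235,int(q[i])) for i in k))
for name,uv,z in(("rear edge",[(262,170),(320,170)],.025),("sides",[(257.5,205),(324.5,205)],.025),("base end",[(241,144),(342,144)],.02),("screws",[(249,161),(333,160.5),(250.5,238),(331.5,238)],.0235)):
    print(name,ray(c,uv,z).round(4).tolist())
E
```

```text
262 [(142, 36), (143, 46), (144, 39), (154, -33), (155, -46), (156, -41), (169, 39), (170, 36)]
275 [(142, 36), (143, 46), (144, 39), (154, -35), (155, -49), (156, -43), (169, 44), (170, 38)]
290 [(142, 35), (143, 46), (144, 39), (154, -35), (155, -49), (156, -43), (169, 43), (170, 36)]
305 [(143, 45), (144, 39), (154, -35), (155, -48), (156, -43), (168, 35), (169, 44), (170, 36)]
320 [(142, 31), (143, 38), (144, 28), (154, -25), (155, -30), (168, 31), (169, 39), (170, 32)]
190 [(239, 19), (240, 43), (241, 42), (242, 25), (243, 16), (244, 17), (256, -20), (258, 16), (323, -17), (326, 25), (339, -23), (340, -48), (341, -57), (342, -31)]
205 [(240, 28), (241, 44), (242, 37), (243, 22), (244, 18), (245, 19), (256, -23), (323, -20), (325, 23), (326, 19), (338, -15), (339, -40), (340, -62), (341, -43)]
220 [(240, 19), (241, 41), (242, 43), (243, 27), (244, 17), (245, 18), (256, -19), (257, -16), (259, 15), (325, 22), (338, -34), (339, -58), (340, -48), (341, -17)]
235 [(241, 27), (242, 43), (243, 37), (244, 23), (245, 19), (246, 17), (257, -22), (322, -17), (324, 20), (325, 18), (337, -26), (338, -49), (339, -55), (340, -29)]
rear edge [[0.487, 0.0871, 0.025], [0.4998, 0.146, 0.025]]
sides [[0.5226, 0.0737, 0.025], [0.5378, 0.1437, 0.025]]
base end [[0.4569, 0.0717, 0.02], [0.479, 0.1735, 0.02]]
screws [[0.4753, 0.076, 0.0235], [0.4932, 0.1611, 0.0235], [0.5579, 0.0572, 0.0235], [0.5769, 0.1445, 0.0235]]
```

Two views agree to 2 mm: panel centre at stage x ≈ -50 mm, heading ≈ -0.213, centre line 5.5 mm towards tool +y. I'll centre and descend to just above the panel.

carry_out --travel '[[0,0.0055,0.035],[0,0,0.045],[0,0,0.045],[0,0,0.035],[0,0,0.025],[0,0,0]]' --twist '[[0,0,0],[0,0,0],[0,0,0],[0,0,0],[0,0,0],[0,0,0]]' --grip '[0,0,0,0,0,0]'

```text
time: 2.25
tool_pos: [0.508, 0.1143, 0.0346]
ee_rot: [-0.331, -3.116, 0.001]
force: [0.1, -0.7, 0.4]
finger_gap: 0.0004
finger_force: 0.0
```

```bash
python3 - <<'E'
from h import *
s=r.sense(); print(s["tool_pos"],s["force"])
p,d=r.capture("top"); q,_=r.capture("scene"); 
a=cv2.resize(p[120:250,195:295],None,fx=4,fy=4,interpolation=cv2.INTER_CUBIC); b=cv2.resize(q[190:320,260:390],(520,520),interpolation=cv2.INTER_CUBIC)
m=np.zeros((520,800,3),np.uint8); m[:,:400]=a[:,:400]; m[:,400:]=b[:,60:460]
cv2.imwrite("pics/m2.png",m)
E
```

```text
[0.50801835 0.11428572 0.03457124] [ 0.10620494 -0.74937187  0.3645007 ]
```

View pics/m2.png

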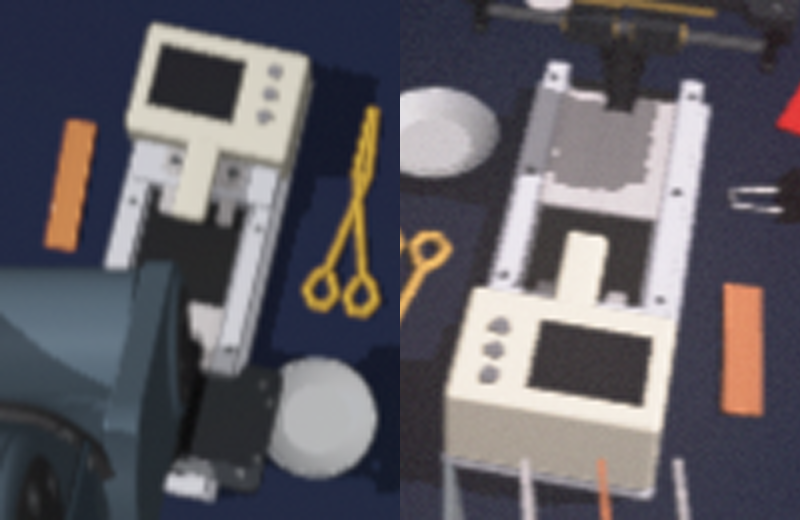

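The finger stands on the middle line over the rear of the panel (scene part, about (622,100)). The lane ahead is clear, and the front edge is visible against the black platen at (600,212). Now the press.

carry_out --travel '[[0,0,0.007],[0,0,0.003],[0,0,0.003],[0,0,0.002],[0,0,0]]' --twist '[[0,0,0],[0,0,0],[0,0,0],[0,0,0],[0,0,0]]' --grip '[0,0,0,0,0]'

```text
time: 2.85
tool_pos: [0.5122, 0.1133, 0.0236]
ee_rot: [0.333, 3.122, 0.001]
force: [-1.0, 0.2, 7.5]
finger_gap: 0.0003
finger_force: 3.8
```

carry_out --travel '[[0,0,0.002],[0,0,0.002],[0,0,0.002],[0,0,0.0015],[0,0,0]]' --twist '[[0,0,0],[0,0,0],[0,0,0],[0,0,0],[0,0,0]]' --grip '[0,0,0,0,0]'

```text
time: 3.35
tool_pos: [0.5122, 0.1134, 0.0165]
ee_rot: [0.332, 3.122, 0.001]
force: [-2.2, 0.4, 11.1]
finger_gap: 0.0006
finger_force: 5.2
```

carry_out --travel '[[0,0,0.001],[0,0,0],[-0.004,0,0],[-0.004,0,0],[-0.004,0,0],[-0.004,0,0],[-0.004,0,0],[0,0,0]]' --twist '[[0,0,0],[0,0,0],[0,0,0],[0,0,0],[0,0,0],[0,0,0],[0,0,0],[0,0,0]]' --grip '[0,0,0,0,0,0,0,0]'

```text
time: 4.15
tool_pos: [0.5309, 0.1091, 0.0156]
ee_rot: [-0.333, -3.124, -0.0]
force: [-3.9, 0.8, 11.1]
finger_gap: 0.0007
finger_force: 5.4
```

```bash
python3 - <<'E'
from h import *
s=r.sense(); print(s["tool_pos"],s["force"])
p,d=r.capture("top"); q,_=r.capture("scene"); 
a=cv2.resize(p[120:250,195:295],None,fx=4,fy=4,interpolation=cv2.INTER_CUBIC); b=cv2.resize(q[190:320,260:390],(520,520),interpolation=cv2.INTER_CUBIC)
m=np.zeros((520,800,3),np.uint8); m[:,:400]=a[:,:400]; m[:,400:]=b[:,60:460]
cv2.imwrite("pics/m3.png",m)
E
```

```text
[0.53085426 0.10906748 0.01561039] [-3.87127974  0.79641896 11.05375563]
```

View pics/m3.png

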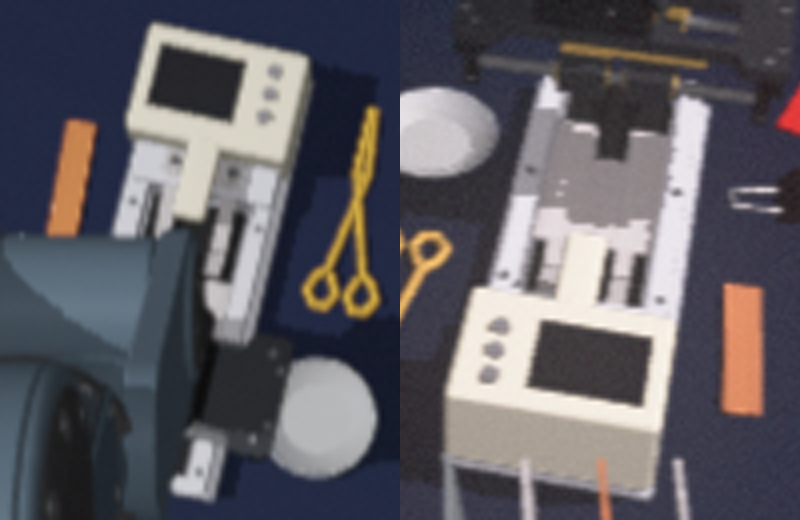

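The panel follows the finger and its front edge is just reaching the tines (scene part, row about 237), pressed about 9.4 mm down. I slide it on, under the leaf.

carry_out --travel '[[-0.005,0,0],[-0.005,0,0],[-0.005,0,0],[-0.005,0,0],[-0.005,0,0],[-0.005,0,0],[-0.003,0,0],[0,0,0],[0,0,0]]' --twist '[[0,0,0],[0,0,0],[0,0,0],[0,0,0],[0,0,0],[0,0,0],[0,0,0],[0,0,0],[0,0,0]]' --grip '[0,0,0,0,0,0,0,0,0]'

```text
time: 5.15
tool_pos: [0.5612, 0.1024, 0.0154]
ee_rot: [-0.332, -3.12, 0.0]
force: [-4.6, 1.1, 9.5]
finger_gap: 0.0001
finger_force: 5.3
```

```bash
python3 - <<'E'
from h import *
s=r.sense(); print(s["tool_pos"],s["force"])
p,d=r.capture("top"); q,_=r.capture("scene"); 
a=cv2.resize(p[120:250,195:295],None,fx=4,fy=4,interpolation=cv2.INTER_CUBIC); b=cv2.resize(q[190:320,260:390],(520,520),interpolation=cv2.INTER_CUBIC)
m=np.zeros((520,800,3),np.uint8); m[:,:400]=a[:,:400]; m[:,400:]=b[:,60:460]
cv2.imwrite("pics/m4.png",m)
E
```

```text
[0.56116657 0.102412   0.01541663] [-4.56516797  1.13181514  9.5066299 ]
```

View pics/m4.png

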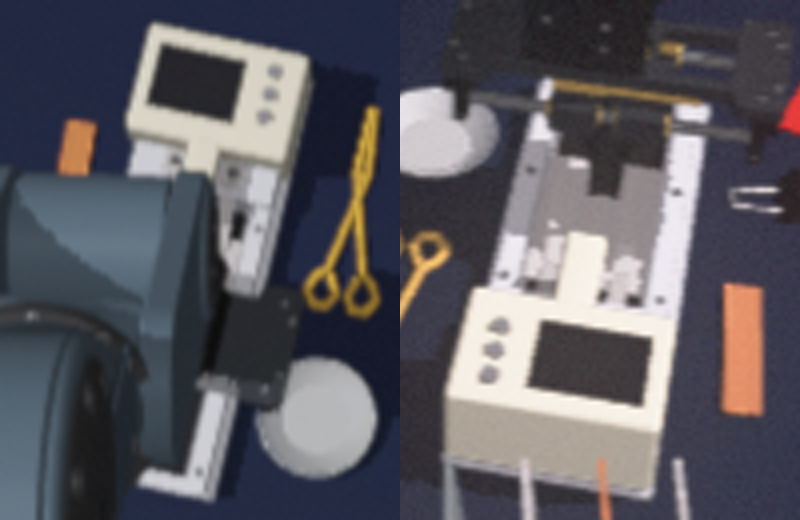

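The panel's front is under the tines (scene part, about (545,265) and (625,270)), with panel x ≈ 0. The load has shifted partly to the leaf. I continue towards the stop.

carry_out --travel '[[-0.004,0,0],[-0.004,0,0],[-0.004,0,0],[-0.004,0,0],[-0.003,0,0],[-0.001,0,0],[0,0,0]]' --twist '[[0,0,0],[0,0,0],[0,0,0],[0,0,0],[0,0,0],[0,0,0],[0,0,0]]' --grip '[0,0,0,0,0,0,0]'

```text
time: 5.95
tool_pos: [0.5804, 0.0983, 0.0154]
ee_rot: [-0.332, -3.119, -0.0]
force: [-6.1, 0.1, 11.3]
finger_gap: 0.0003
finger_force: 5.3
```

carry_out --travel '[[-0.002,0,0],[-0.002,0,0],[0,0,0]]' --twist '[[0,0,0],[0,0,0],[0,0,0]]' --grip '[0,0,0]'

```text
time: 6.25
tool_pos: [0.5844, 0.0974, 0.0154]
ee_rot: [-0.332, -3.119, -0.0]
force: [-6.0, 1.4, 10.2]
finger_gap: 0.0005
finger_force: 5.2
```

carry_out --travel '[[-0.001,0,0],[-0.001,0,0],[0,0,0]]' --twist '[[0,0,0],[0,0,0],[0,0,0]]' --grip '[0,0,0]'

```text
time: 6.55
tool_pos: [0.5856, 0.0972, 0.0154]
ee_rot: [-0.332, -3.118, -0.0]
force: [-6.9, 1.5, 11.5]
finger_gap: 0.0003
finger_force: 5.7
```

carry_out --travel '[[-0.001,0,0],[-0.001,0,0],[0,0,0]]' --twist '[[0,0,0],[0,0,0],[0,0,0]]' --grip '[0,0,0]'

```text
time: 6.85
tool_pos: [0.5856, 0.0972, 0.0154]
ee_rot: [-0.331, -3.114, -0.0]
force: [-9.0, 2.2, 15.5]
finger_gap: 0.0008
finger_force: 7.1
```

The finger stopped after 75.1 mm while the push kept rising, so the panel is home against the stop. I lift straight up.

carry_out --travel '[[0,0,-0.003],[0,0,-0.003],[0,0,-0.003],[0,0,-0.005],[0,0,-0.02],[0,0,-0.04],[0,0,-0.04],[0,0,-0.04],[0,0,0]]' --twist '[[0,0,0],[0,0,0],[0,0,0],[0,0,0],[0,0,0],[0,0,0],[0,0,0],[0,0,0],[0,0,0]]' --grip '[0,0,0,0,0,0,0,0,0]'

```text
time: 7.75
tool_pos: [0.5956, 0.0961, 0.1744]
ee_rot: [0.331, 3.11, 0.002]
force: [1.4, -0.0, 0.4]
finger_gap: 0.0005
finger_force: 0.0
```

carry_out --travel '[[0.045,0.02,0],[0.045,0.02,0],[0,0.045,0],[0,0.045,0],[0,0.045,0],[0,0.045,0],[0,0.04,0],[0,0,0]]' --twist '[[0,0,0],[0,0,0],[0,0,0],[0,0,0],[0,0,0],[0,0,0],[0,0,0],[0,0,0]]' --grip '[0,0,0,0,0,0,0,0]'

```text
time: 8.55
tool_pos: [0.5583, 0.3744, 0.1674]
ee_rot: [0.325, 3.122, 0.005]
force: [0.7, -0.5, -0.1]
finger_gap: 0.0002
finger_force: 0.0
```

```bash
python3 - <<'E'
from h import *
s=r.sense(); print(s["tool_pos"],s["force"])
p,d=r.capture("top"); q,_=r.capture("scene"); cv2.imwrite("pics/topE.png",p)
a=cv2.resize(p[120:250,195:295],None,fx=4,fy=4,interpolation=cv2.INTER_CUBIC); b=cv2.resize(q[190:320,260:390],(520,520),interpolation=cv2.INTER_CUBIC)
m=np.zeros((520,800,3),np.uint8); m[:,:400]=a[:,:400]; m[:,400:]=b[:,60:460]
cv2.imwrite("pics/m5.png",m)
E
```

```text
[0.55827128 0.37441829 0.16737609] [ 0.74760735 -0.51179752 -0.09842583]
```

View pics/m5.png

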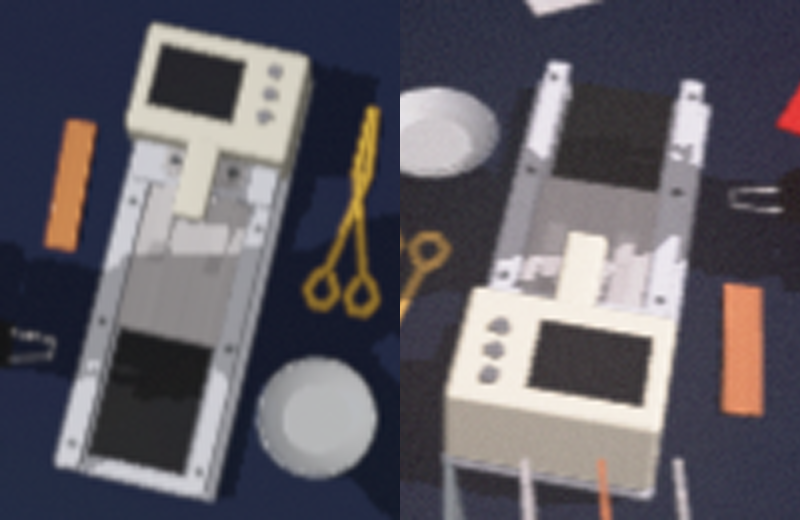

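The panel now lies under the leaf, with its rear edge at crop (122,329)-(212,349) and the other items in place. I check how far the rear edge moved and its squareness.

```bash
python3 - <<'E'
from h import *
c=r.calibration("top"); ax=np.array([.977,-.213,0])
def edge(im,z,lo,hi,s0):
    # bright/dark rear edge sampled along lane lines
    T=np.array(c["world_from_camera"]); g=im.astype(float).mean(2).astype(np.float32); out=[]
    O=np.array([.5892,.0945,z]); n=np.array([.213,.977,0])
    for y in np.arange(-.024,.025,.004):
        t=np.arange(lo,hi,.0005); P=O+t[:,None]*ax+y*n
        q=(P-T[:3,3])@T[:3,:3]; uv=(q[:,:2]/q[:,2:]*c["fx"]+[c["cx"],c["cy"]]).astype(np.float32)
        v=cv2.remap(g,uv[:,0].copy(),uv[:,1].copy(),cv2.INTER_LINEAR).ravel(); v=cv2.GaussianBlur(v.reshape(-1,1),(1,9),0).ravel()
        out.append((y,t[np.argmax(np.gradient(v))]))
    out=np.array(out); print((out[:,1]*1e3).round(1)); k=np.polyfit(out[:,0],out[:,1],1); print("median",np.median(out[:,1]),"slope",k[0])
edge(cv2.imread("pics/top0.png"),.025,-.115,-.085,0)
edge(cv2.imread("pics/topE.png"),.021,-.04,-.01,0)
print(r.sense()["force"])
E
```

```text
[ -98.5  -99.5 -100.   -99.   -99.5 -100.   -99.   -99.5 -100.   -99.
  -99.5 -100.   -99.5]
median -0.09949999999999999 slope -0.00961538461538462
[-24.  -24.  -25.  -24.  -24.  -25.  -25.  -24.  -24.5 -24.5 -24.  -24.5
 -25.5]
median -0.024499999999999987 slope -0.012362637362637386
[-0.21801358 -0.25307958 -0.63065607]
```

The rear edge is at stage x ≈ -24.5 mm, so the panel origin is at about 25 mm: home and square. I hand in.

```bash
python3 -c "
from bench import r
print(r.job_done())"
```

```text
the job is handed in; nothing more can be done
None
```

The panel is loaded in the gloss reader: pressed down, slid 75 mm to the stop and left under the leaf spring with the finger clear. Its origin measures about 25 mm (home) and it is square within 0.013 rad. The job is handed in, but no verdict came back.

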